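Seat the slotted arbor in the striping spindle

TASK

Take the arbor with the square hub and the slotted flange out of the wooden rack and put its tapered shank into the upright striping spindle. Turn it gently under light pressure until you feel its slots drop over the two driving dogs, then press it fully home, flange flat on the spindle nose, and let go. Never ram it, and leave the other arbors and everything else on the bench where they are.

Things in the scene. Friction and masses are not known exactly. Their poses are not given: they have to be found in the camera images.
- arbor_hub (a point): The arbor to mount: bright steel, 0.4 to 0.6 kg, shank down in one of the rack's three holes, the only one with a square hub and a slotted flange. Point: centre of the square hub, the part to grip (28 x 28 mm across flats, 44 mm tall); x, y square to the flats, z up. On the hub a threaded stub, 10 mm diameter, 14 mm tall. The flange's top is 22 mm below this point, its underside 32 mm.
- arbor_flange (a point): Centre of the underside of the same arbor's round flange (60 mm diameter, 10 mm thick). Two slots 14 mm wide are cut right through the flange, on its +x and -x sides, from 16.5 mm radius out to the rim. Below it the tapered shank: 42 mm long, 26 mm diameter at the flange, 13.8 mm at the tip.
- arbor: The same arbor; origin and axes as arbor_flange.
- nose_mouth (a point): Centre of the mouth of the spindle's tapered bore, which opens upwards, level with the flat top face (115 mm above the bench) of the bright steel nose, 69 mm diameter. z up; x, y are those of the spindle's fixed base. Bore 27.6 mm diameter at the mouth, same 7:24 taper as the shank: a seated arbor has 0.8 mm of play and its flange lies flat on the face.
- spindle: Spindle's fixed grey base, origin under the bore. Two dogs (dark blocks 11 x 11 mm, 24 mm either side of the axis) stand 8 mm above the nose face. The line through them is parked at an unknown angle within 0.7 rad of this x axis: see it, or feel it by turning the arbor resting on the dogs; it drops 4 mm when the slots meet them (within 0.06 rad). A brake holds the nose (slips at 0.6 N m).
- plunger (a joint): Stiff grip plunger in the bore, 38 mm below the mouth; 0 as found, grows (m) as the shank's tip pushes it down, 0.004 with the arbor home. So the last 4 mm need a steady push of 12 N besides the arbor's weight (up to about 20 N is fine); it stays where pushed. The spindle's bearings must never take more than 80 N from the arbor. A motor block, 62 mm tall, stands 45 to 120 mm from the axis on the base's +x side.
- rack: Fixed wooden block, 72 mm (its x) x 315 mm (its y), 62 mm tall, origin at the centre of its underside, with three blind round holes 30 mm across and 54 mm deep in a row along its y, at -105, 0 and +105 mm; an arbor's flange rests on its top.
- centre_mid (a point): Another arbor in the rack: plain round flange 52 mm, 60-degree-ish cone point; stays in the rack. Point 30 mm above its flange's underside, on its axis; top 53 mm above the flange's underside.
- cupchuck_mid (a point): Third arbor in the rack: plain round flange 52 mm and a brass cup 42 mm across; stays in the rack. Point 30 mm above its flange's underside; top at 47 mm.
- cup_rim (a point): White plastic cup, 68 mm across, 85 mm tall; point at the centre of its rim. Bystander.
- jar_mid (a point): Amber glass varnish jar, 64 mm across, 85 mm tall; point half-way up. Bystander.
- brush_grip (a point): Brush lying on the bench, 190 mm long; point on its handle. Bystander.
- sander_mid (a point): Cork sanding block 80 x 45 x 32 mm; point at its centre. Bystander.
- leafbook_mid (a point): Book of leaf, 90 x 90 x 13 mm; point at its centre. Bystander.
- tin_mid (a point): Bare metal tin, 72 mm across, 60 mm tall; point half-way up. Bystander.
Mind the look-alikes: they are no part of the job. Leave any green look-alike of the arbor alone.

How it is judged (in metres and radians):
On the way, in this order (a step that is already met when the one before it is completed fails the run):
1. the slotted arbor is lifted out of the rack, its shank clear above it (z of arbor_flange in the frame of rack above 0.105 m), for 0.1 s.
2. its shank is in the spindle's bore, upright (z of arbor_flange in the frame of nose_mouth below 0.02 m and horizontal distance between arbor_flange and nose_mouth below 0.006 m and angle between arbor_flange's own z axis and vertical below 0.15 rad), for 0.1 s.
At the end, for the whole second after the job is handed in: The slotted arbor sits fully home in the spindle: flange's underside within 2 mm of the nose face (possible only with the slots over the dogs and the plunger pushed down), its axis within 2.5 mm of the bore's and upright within 0.05 rad, released and at rest (z of arbor_flange in the frame of nose_mouth between -0.003 and 0.002 m and horizontal distance between arbor_flange and nose_mouth below 0.0025 m and angle between arbor_flange's own z axis and vertical below 0.05 rad and linear speed of arbor below 0.01 m/s and angular speed of arbor below 0.1 rad/s and contact force between arbor and the fingers below 0.1 N); the robot touches nothing.
It fails at once if the arbor is rammed: more than 80 N between arbor and spindle (contact force between arbor and spindle above 80 N).
It fails at once if another arbor or a bystander is moved more than 30 mm (distance of any of centre_mid, cupchuck_mid, cup_rim, jar_mid, brush_grip, sander_mid, leafbook_mid, tin_mid from where it was at the start of the episode above 0.03 m).
It also fails if it takes over 58 s, if anything falls off the work surface, if the arm or the gripper's body presses on something with over 40 N, if the wrist force passes 120 N, or if a joint passes its speed limit or range.

ROBOT

A 6-joint arm with a two-finger parallel gripper is mounted at the origin on the work surface. World frame = base frame: x ahead of the robot, y to its left, z up, the work surface at z = 0. Lengths are in mm, angles in degrees, forces in N, time in s.
With the tool pointing down it reaches from about 350 to 850 mm from the base axis. Payload 8.1 kg.
Tool frame: the origin (TCP) lies between the finger pads; the fingertips stand 8 mm ahead of it and the grasp point (between the pads) lies 11 mm behind it (r.tip_extent is the distance from the TCP to the fingertips, in mm); z points along the fingers, y is the direction in which the jaws open and shut (so a half turn about z gives the same grasp; the last joint's range is limited). The gripper opens to 85 mm and grips with 20 to 120 N. Pads are 22 mm wide; open, the fingers measure 114 mm over their backs; the gripper's body (76 mm by 85 mm) begins 54 mm behind the grasp point. The pads swing forward as they close: fully open they stand 13 mm farther back than shut.
Start: joints at [61.799, 7.471, 85.268, -0, 87.261, -4.893], TCP at [237.383, 551.049, 239.292] pointing down, gripper open.
Joint ranges: [-169.43, 169.43], [-51.17, 129.36], [1.28, 143.12], [-76.62, 256.62], [0, 156.53], [-152.29, 152.29]. Speed limits (degrees/s): [136.94, 136.94, 159.86, 180, 180, 180].

INTERFACE

Orientations are given as [roll, pitch, yaw] about the fixed x, y, z axes, in that order (R = Rz(yaw) Ry(pitch) Rx(roll)).
In Python, from bench import sensors, viewer, hand_in, r gives the robot as it stands. The module is installed in compiled form; this text tells all that it offers.
- The arm moves only by the tool move_arm, never from a script. Its argument "rows" is a list that holds one entry, the list of rows, each a list of 6 numbers: the shift along the tool's x, y, z in m, then the turn, a rotation vector about the tool's x, y, z in degrees. In form: [[[tx, ty, tz, rx, ry, rz], ...]]. A call has 1 to 20 rows; each row is the pose to reach, as a shift and turn from the pose commanded when the call began, along the tool's axes at that moment; what a row does not reach only later rows make up. A row lasts 1/10 s, in which the tool goes at most 50 mm and 8.59 degrees, less where a joint would pass 70% of its speed; a pose out of reach is approached as far as the arm can. A call with a gripper value outside its range is refused whole. "grip" is the opening, from 0 (shut) to 1 (fully open), set as the call begins (left out, the last holds). The fingers move at their own pace and stop on an object; "newtons" is the grip in N (left out, the last holds). Time passes only in rows, so rows that repeat a pose let the fingers close. It gives the time, the measured TCP pose, the force and the opening at its end, in the units of the state.
- sensors.sense(): the state, without advancing time (a new reading comes with each control period).
- viewer.snapshot(name): name is "side" or "top" or "wrist"; returns a dict with "color" (480x640x3 uint8, red, green, blue), "camera_matrix" (3x3 intrinsics, pixels), "R" (3x3) and "t" (3): a world point X has camera coordinates R X + t. Camera axes: x right, y down, z forward; pixel columns grow to the right and rows downward; lengths in mm; the calibration is good to about 2 mm. A picture is of the moment at which its call begins. There is no depth.
- hand_in(): hands the job in, once; it reports no verdict.
The state is a dict: "time": time; "joint_pos": joint angles; "qd": joint speeds; "joint_efforts": joint torques, N m; "tool_pos": TCP position; "tcp_rot": TCP orientation; "ft_force": force on the tool from outside, world axes, zero at the start; "wrist_torque": the same for the moment, N m; "finger_gap": finger opening in mm.
Only numpy, scipy, OpenCV 4.12 (cv2) and the standard library are available. Lean on these libraries where they do the work, as an engineer would, in place of code of your own. Each camera call takes 0.05 s, during which the arm holds its last target.

## Working session

There is one attempt and no reset: what is moved stays moved. The work goes in short steps, Python scripts to look and compute and a tool call to move; the robot and the scene stay as the last step left them, time stands still between calls to the robot, and variables do not carry over. Pictures are saved under pics/ and viewed, and the job is handed in when it is done.

Besides the shell and the picture viewer there is one more tool, called as name([rows], argument=value, ...), one row to a line, values as JSON. move_arm: Moves the arm, as the interface text tells. Its arguments: {"type":"object","properties":{"rows":{"type":"array","items":{"type":"array","items":{"type":"array","items":{"type":"number"}}}},"grip":{"type":"number"},"newtons":{"type":"number"}},"required":["rows"]}

```bash
mkdir -p pics; python3 - <<'E'
from bench import sensors, viewer, r
import cv2,pickle
print(sensors.sense())
for n in ["side","top","wrist"]:
    s=viewer.snapshot(n); pickle.dump(s,open(f"{n}0.pkl","wb"))
    cv2.imwrite(f"pics/{n}0.png",s["color"][:,:,::-1]); print(n,s["camera_matrix"],s["R"],s["t"])
E
```

```text
{'time': 0.0, 'joint_pos': array([ 6.17968968e+01,  7.51613419e+00,  8.53297724e+01, -8.75989686e-04,
        8.72605964e+01, -4.89400218e+00]), 'qd': array([-0.02853594,  0.01319413,  0.09344487, -0.05814309,  0.0127103 ,
       -0.06194053]), 'joint_efforts': array([-4.07533971e-04, -5.69402683e+01, -5.00549769e+01, -2.08755609e-04,
        1.49708125e-02,  3.47471564e-05]), 'tool_pos': array([237.15514868, 550.56064444, 238.22898579]), 'tcp_rot': array([-1.79893811e+02, -8.21432580e-03,  1.56690934e+02]), 'ft_force': array([-0.77703229,  0.32988106,  0.90595771]), 'wrist_torque': array([-0.04413501, -0.01928617,  0.0222663 ]), 'finger_gap': 84.9355369413676}
side [[460.34619842   0.         316.27567453]
 [  0.         460.34619842 244.6396567 ]
 [  0.           0.           1.        ]] [[ 0.85619047 -0.5165024  -0.01277258]
 [-0.39605726 -0.64025586 -0.65818772]
 [ 0.33177782  0.56859273 -0.7527455 ]] [-483.29369929  286.68188538  957.92097484]
top [[475.86155267   0.         322.17299151]
 [  0.         475.86155267 233.50882492]
 [  0.           0.           1.        ]] [[ 0.01340197 -0.99949367  0.02885802]
 [-0.99065024 -0.01719098 -0.13533873]
 [ 0.13576631 -0.0267744  -0.99037904]] [ -17.79250614  575.87329849 1080.23672287]
wrist [[374.04746002   0.         319.3567425 ]
 [  0.         374.04746002 236.85082308]
 [  0.           0.           1.        ]] [[ 0.39530978  0.91854204 -0.0032715 ]
 [ 0.86816378 -0.37246055  0.32797071]
 [ 0.30003638 -0.13249022 -0.94468223]] [-597.89707282  -43.27425047  381.97634249]
```

View pics/side0.png

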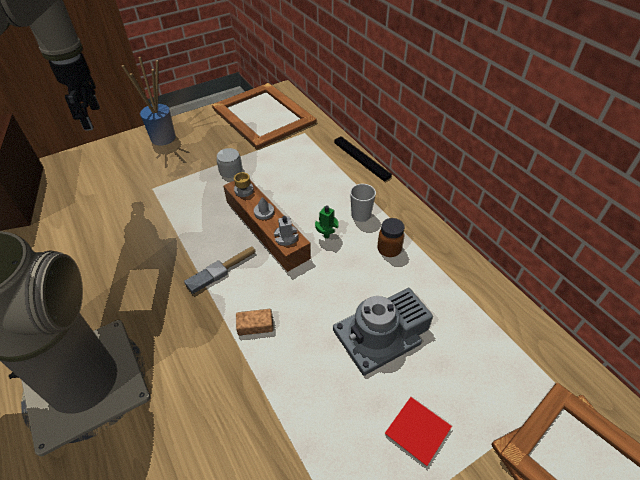

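View pics/top0.png

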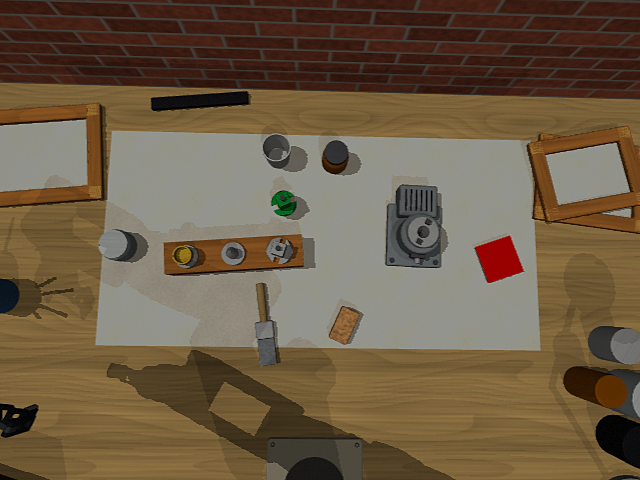

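View pics/wrist0.png

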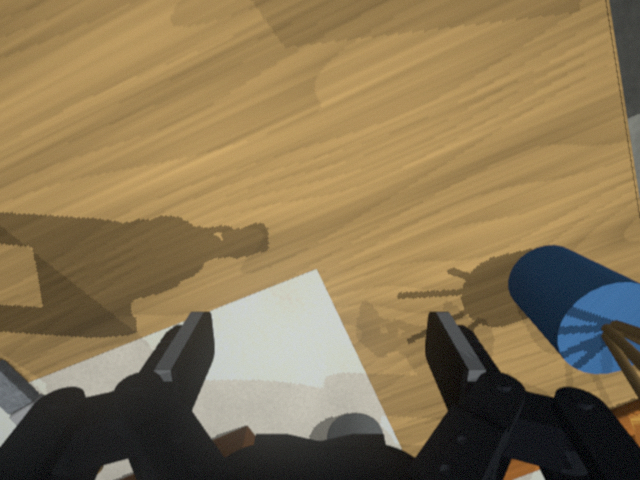

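The side view shows the square-hub arbor near (287,230) and the spindle nose near (377,312). In the top view they are at about (281,249) and (423,232). I'll enlarge both.

```bash
python3 - <<'E'
import cv2,numpy as np
def crop(n,x,y,w,h,k):
    im=cv2.imread(f"pics/{n}0.png")[y:y+h,x:x+w]
    return cv2.resize(im,None,fx=k,fy=k,interpolation=cv2.INTER_CUBIC)
a=crop("top",250,220,66,60,6);b=crop("top",380,180,66,60,6)
c=crop("side",255,195,66,60,6);d=crop("side",344,285,66,60,6)
cv2.imwrite("pics/c0.png",np.vstack([np.hstack([a,b]),np.hstack([c,d])])[:, :792])
print(a.shape)
E
```

```text
(360, 396, 3)
```

View pics/c0.png

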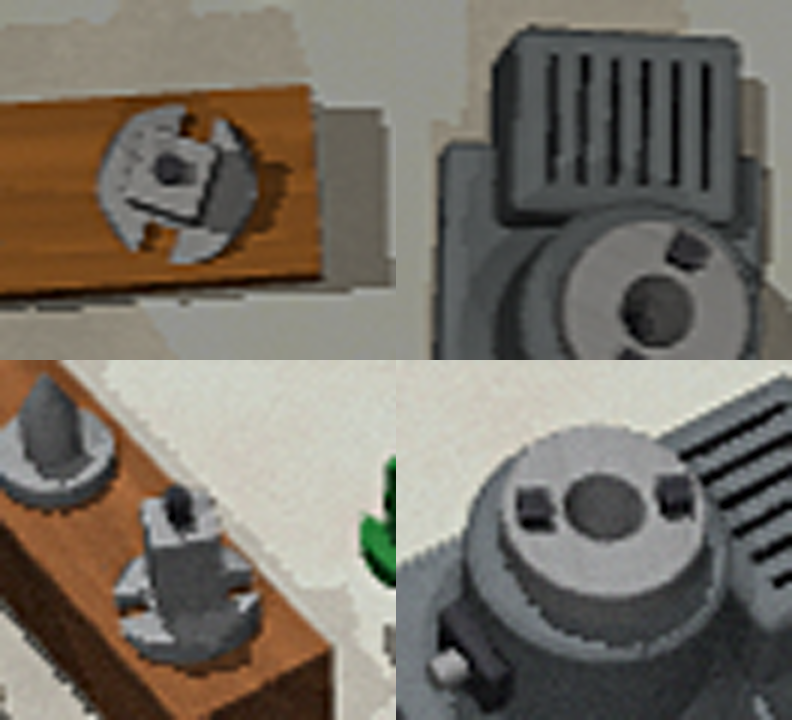

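```bash
cat > h.py <<'E'
import numpy as np,pickle
def ray(s,u,v,z):
    K,R,t=s["camera_matrix"],s["R"],s["t"]
    d=R.T@np.linalg.solve(K,[u,v,1]);c=-R.T@t
    return c+d*(z-c[2])/d[2]
def proj(s,X):
    p=s["camera_matrix"]@(s["R"]@np.asarray(X,float)+s["t"]);return p[:2]/p[2]
E
python3 - <<'E'
from h import *
T=pickle.load(open("top0.pkl","rb"));S=pickle.load(open("side0.pkl","rb"))
def tp(cx,cy,ox,oy):return cx/6+ox-.0,cy/6+oy
a=np.round
print("flange top",a(ray(T,*tp(179,183,250,220),72),1))
print("slots",a(ray(T,*tp(198,122,250,220),72),1),a(ray(T,*tp(152,241,250,220),72),1))
print("flange side",a(ray(S,*tp(187,240,255,195),72),1))
print("stub top",a(ray(T,*tp(176,165,250,220),128),1),"side",a(ray(S,*tp(181,493-360,255,195),130),1))
print("slots side",a(ray(S,*tp(130,600-360,255,195),70),1),a(ray(S,*tp(247,575-360,255,195),70),1))
print("bore",a(ray(T,*tp(262,312,380,180),115),1),a(ray(S,*tp(207,147,344,285),115),1))
print("dog",a(ray(T,*tp(292,246,380,180),123),1),a(ray(S,*tp(138,135,344,285),123),1),a(ray(S,*tp(279,123,344,285),123),1))
E
```

```text
flange top [531.1  87.4  72. ]
slots [554.4  80.8  72. ] [509.  97.  72.]
flange side [529.6  83.   72. ]
stub top [532.   85.2 128. ] side [532.5  85.9 130. ]
slots side [510.5  97.   70. ] [558.1  83.9  70. ]
bore [ 573.  -230.9  115. ] [ 574.1 -230.4  115. ]
dog [ 596.4 -240.4  123. ] [ 553.6 -218.4  123. ] [ 596.6 -239.2  123. ]
```

move_arm([
  [[-0.454,-0.311,0.039,0,0,86.3],[-0.454,-0.311,0.039,0,0,86.3],[-0.454,-0.311,0.039,0,0,86.3],[-0.454,-0.311,0.039,0,0,86.3],[-0.454,-0.311,0.039,0,0,86.3],[-0.454,-0.311,0.039,0,0,86.3],[-0.454,-0.311,0.039,0,0,86.3],[-0.454,-0.311,0.039,0,0,86.3],[-0.454,-0.311,0.039,0,0,86.3],[-0.454,-0.311,0.039,0,0,86.3],[-0.454,-0.311,0.039,0,0,86.3],[-0.454,-0.311,0.039,0,0,86.3],[-0.454,-0.311,0.039,0,0,86.3],[-0.454,-0.311,0.039,0,0,86.3],[-0.454,-0.311,0.039,0,0,86.3],[-0.454,-0.311,0.039,0,0,86.3],[-0.454,-0.311,0.039,0,0,86.3]],
], grip=1)

```text
time: 1.85
tool_pos: [531.0, 86.7, 200.5]
tcp_rot: [180.0, -0.0, 70.5]
ft_force: [0.0, -0.8, 0.3]
finger_gap: 85.4
```

```bash
cat > snap.py <<'E'
import sys,cv2,pickle
from bench import sensors, viewer
import numpy as np
tag=sys.argv[1]
for n in sys.argv[2:]:
    s=viewer.snapshot(n); pickle.dump(s,open(f"{n}{tag}.pkl","wb")); cv2.imwrite(f"pics/{n}{tag}.png",s["color"][:,:,::-1])
q=sensors.sense()
for k in ["time","tool_pos","tcp_rot","ft_force","wrist_torque","finger_gap"]: print(k,np.round(q[k],2))
E
python3 snap.py 1 wrist
```

```text
time 1.9
tool_pos [531.09  86.56 200.48]
tcp_rot [ 1.7998e+02 -1.0000e-02  7.0470e+01]
ft_force [-0.8  -1.06 -0.08]
wrist_torque [-0.01 -0.    0.01]
finger_gap 85.43
```

View pics/wrist1.png

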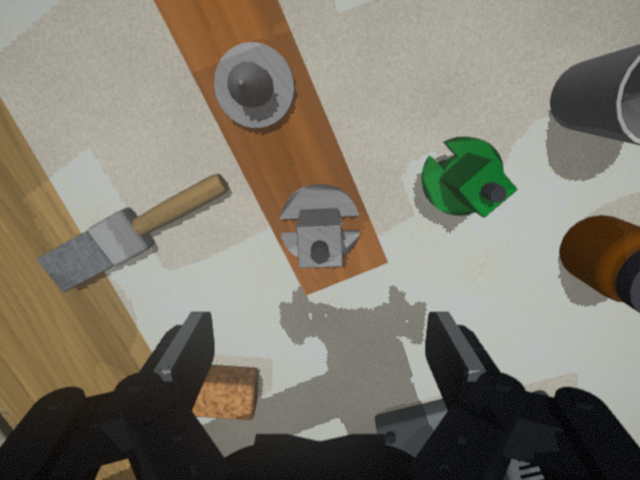

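```bash
python3 - <<'E'
import cv2
im=cv2.imread("pics/wrist1.png")[170:290,260:380]
cv2.imwrite("pics/c1.png",cv2.resize(im,None,fx=5,fy=5,interpolation=cv2.INTER_CUBIC))
E
```

```text
(no output)
```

View pics/c1.png

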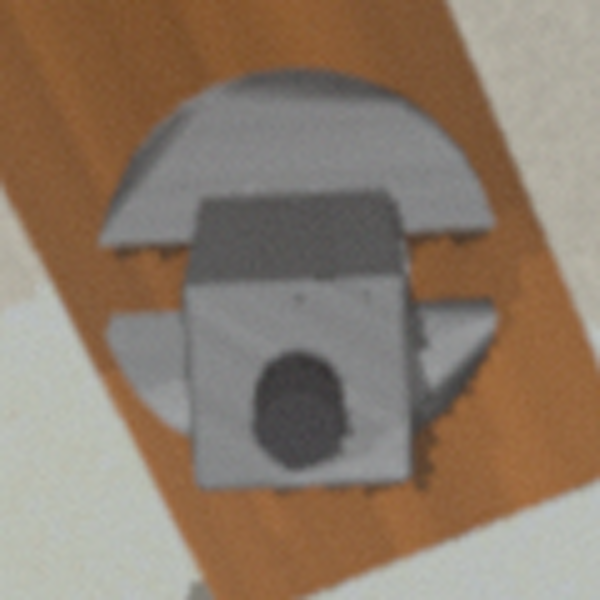

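The hub's top face has corners at crop (186,288), (410,275), (412,480) and (198,487). It is nearly square to the jaws.

```bash
python3 - <<'E'
from h import *
W=pickle.load(open("wrist1.pkl","rb"))
P=np.array([ray(W,260+x/5,170+y/5,116) for x,y in [(186,288),(410,275),(412,480),(198,487)]])
print(P.round(1),P.mean(0))
for i in range(4):
    d=P[(i+1)%4]-P[i];print(np.degrees(np.arctan2(d[1],d[0])),np.hypot(d[0],d[1]))
for z,pts in ((72,[(100,246),(494,230),(106,318),(498,306)]),):
    Q=np.array([ray(W,260+x/5,170+y/5,z) for x,y in pts]);print(Q.round(1),Q.mean(0))
    for d in (Q[1]-Q[0],Q[3]-Q[2]): print(np.degrees(np.arctan2(d[1],d[0])))
E
```

```text
[[522.8 104.  116. ]
 [549.3  96.4 116. ]
 [540.9  70.3 116. ]
 [514.9  78.5 116. ]] [531.98066284  87.32139752 116.        ]
-16.01217874357052 27.591134448258515
-107.81579238336896 27.41996338015906
162.54415417974786 27.346916760828908
72.67965572112709 26.72436384234068
[[505.9 101.9  72. ]
 [561.1  84.9  72. ]
 [502.7  91.2  72. ]
 [558.1  73.5  72. ]] [531.95554651  87.88307011  72.        ]
-17.07570590469274
-17.646241128595822
```

move_arm([
  [[0.001,0.0005,0.02,0,0,-2.2],[0.001,0.0005,0.05,0,0,-2.2],[0.001,0.0005,0.08,0,0,-2.2],[0.001,0.0005,0.1,0,0,-2.2],[0.001,0.0005,0.11,0,0,-2.2],[0.001,0.0005,0.1155,0,0,-2.2],[0.001,0.0005,0.1155,0,0,-2.2],[0.001,0.0005,0.1155,0,0,-2.2]],
])

```text
time: 2.7
tool_pos: [533.0, 86.7, 86.0]
tcp_rot: [179.9, -0.0, 72.6]
ft_force: [0.7, -0.1, -0.4]
finger_gap: 85.2
```

move_arm([
  [[0,0,0,0,0,0],[0,0,0,0,0,0],[0,0,0,0,0,0],[0,0,0,0,0,0],[0,0,0,0,0,0],[0,0,0,0,0,0],[0,0,0,0,0,0],[0,0,0,0,0,0],[0,0,0,0,0,0],[0,0,0,0,0,0]],
], grip=0, newtons=50)

```text
time: 3.7
tool_pos: [532.3, 86.6, 85.2]
tcp_rot: [180.0, -0.0, 72.6]
ft_force: [-0.9, -0.0, 5.4]
finger_gap: 27.8
```

```bash
python3 snap.py 2 wrist
```

```text
time 3.75
tool_pos [532.33  86.57  85.18]
tcp_rot [ 1.7997e+02 -1.0000e-02  7.2590e+01]
ft_force [-1.02 -0.18  5.24]
wrist_torque [-0.03  0.27 -0.04]
finger_gap 27.63
```

View pics/wrist2.png

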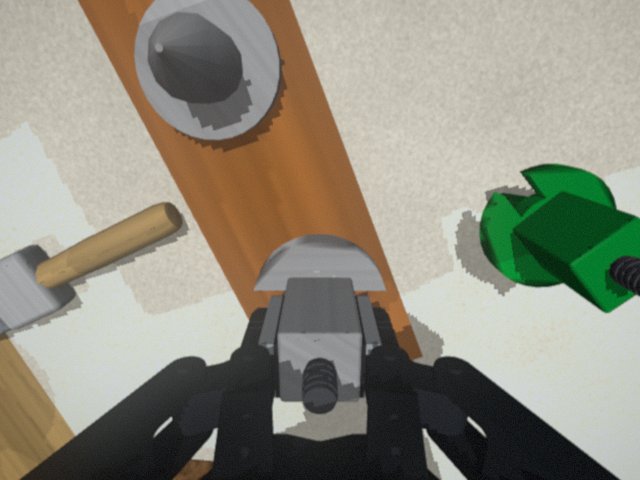

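The hub is gripped square between the pads, at (318,330). Lifting now.

move_arm([
  [[0,0,-0.005,0,0,0],[0,0,-0.015,0,0,0],[0,0,-0.03,0,0,0],[0,0,-0.05,0,0,0],[0,0,-0.075,0,0,0],[0,0,-0.1,0,0,0],[0,0,-0.115,0,0,0],[0,0,-0.125,0,0,0],[0,0,-0.125,0,0,0],[0,0,-0.125,0,0,0]],
])

```text
time: 4.75
tool_pos: [531.6, 86.5, 208.9]
tcp_rot: [-179.9, 0.0, 72.6]
ft_force: [-0.3, -0.5, -6.4]
finger_gap: 27.5
```

```bash
python3 snap.py 3 wrist side top;python3 - <<'E'
import cv2,numpy as np
a=cv2.imread("pics/wrist3.png")[220:460,200:440]
b=cv2.imread("pics/side3.png")[130:250,230:350]
c=cv2.imread("pics/top3.png")[190:310,220:340]
f=lambda i,k:cv2.resize(i,None,fx=k,fy=k,interpolation=cv2.INTER_CUBIC)
cv2.imwrite("pics/c3.png",np.hstack([f(a,1.6),f(b,3.2)]))
E
```

```text
time 4.9
tool_pos [531.24  86.5  208.18]
tcp_rot [-1.7986e+02  6.0000e-02  7.2590e+01]
ft_force [ 0.3   0.3  -5.24]
wrist_torque [0.04 0.   0.01]
finger_gap 27.53
```

View pics/c3.png

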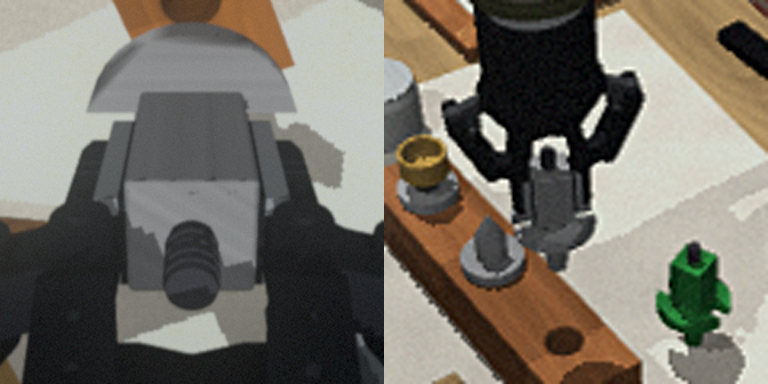

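move_arm([
  [[-0.01,0.003,-0.015,0,0,1],[-0.035,0.012,-0.02,0,0,2],[-0.065,0.022,-0.02,0,0,3],[-0.1,0.034,-0.02,0,0,4],[-0.135,0.046,-0.02,0,0,5],[-0.17,0.059,-0.02,0,0,6],[-0.205,0.071,-0.02,0,0,7],[-0.24,0.083,-0.02,0,0,8],[-0.275,0.095,-0.02,0,0,9.2],[-0.305,0.106,-0.02,0,0,9.2],[-0.33,0.114,-0.02,0,0,9.2],[-0.35,0.121,-0.02,0,0,9.2],[-0.359,0.124,-0.02,0,0,9.2],[-0.359,0.124,-0.02,0,0,9.2],[-0.359,0.124,-0.02,0,0,9.2]],
])

```text
time: 6.4
tool_pos: [543.1, -292.3, 229.8]
tcp_rot: [-180.0, -0.0, 63.4]
ft_force: [0.1, -0.1, -5.1]
finger_gap: 27.2
```

```bash
python3 snap.py 4 wrist
```

```text
time 6.45
tool_pos [ 543.17 -291.89  229.76]
tcp_rot [-1.7997e+02 -3.0000e-02  6.3440e+01]
ft_force [-0.92  0.64 -5.26]
wrist_torque [-0.01 -0.01  0.01]
finger_gap 27.38
```

View pics/wrist4.png

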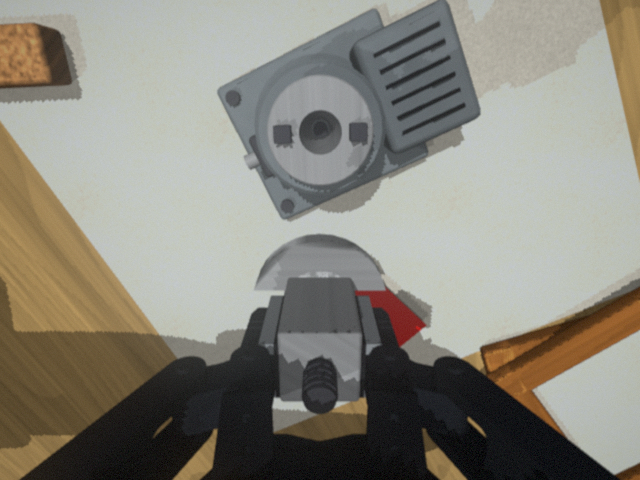

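```bash
python3 - <<'E'
import cv2,numpy as np
im=cv2.imread("pics/wrist4.png")
f=lambda i,k:cv2.resize(i,None,fx=k,fy=k,interpolation=cv2.INTER_CUBIC)
cv2.imwrite("pics/c4a.png",f(im[70:190,250:390],5.7))
cv2.imwrite("pics/c4b.png",f(im[220:420,240:400],3))
E
```

```text
(no output)
```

View pics/c4a.png

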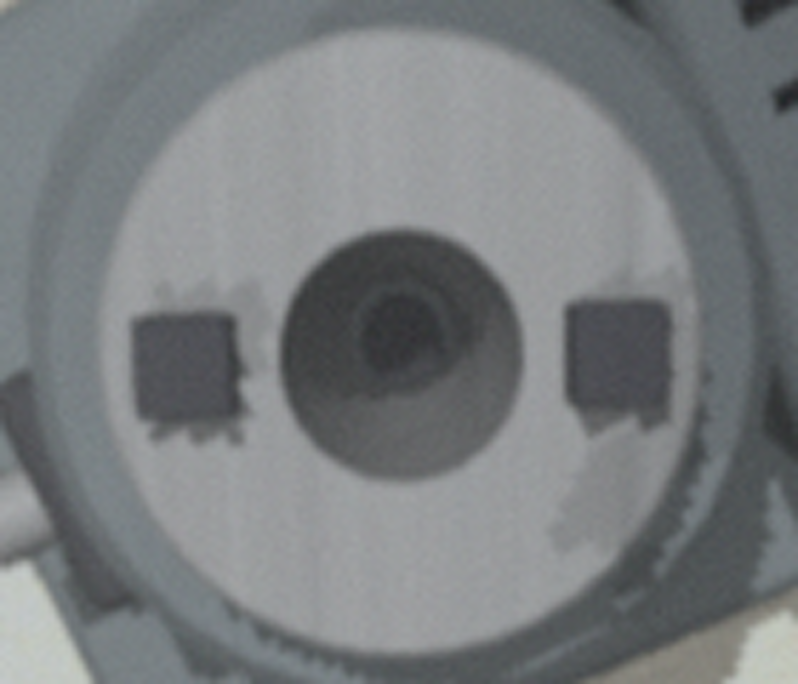

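View pics/c4b.png

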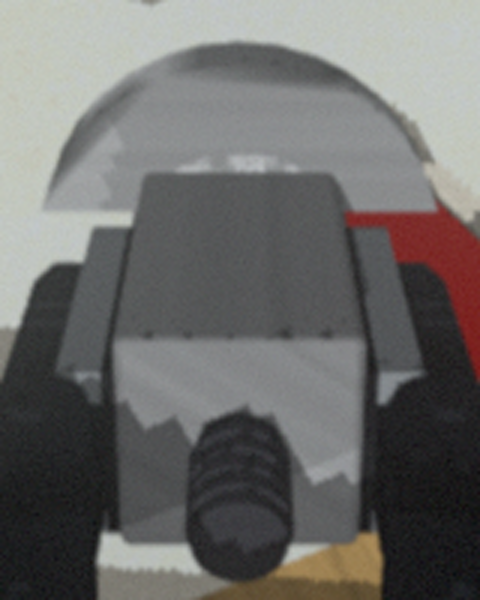

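```bash
python3 - <<'E'
from h import *
W=pickle.load(open("wrist4.pkl","rb"))
tc=np.array([543.17,-291.89,229.76]);psi=np.radians(63.44)
c=-W["R"].T@W["t"];print("cam",c.round(1))
A=lambda x,y:(250+x/5.7,70+y/5.7);B=lambda x,y:(240+x/3,220+y/3)
bo=ray(W,*A(402,355),115);print("bore",bo.round(1),"disc",ray(W,*A(399.5,341),115).round(1))
for p in [(281,355),(523,355),(402,229),(402,481)]:print((ray(W,*A(*p),115)-bo).round(2)[:2],end=' ')
d1=ray(W,*A(186,365),123);d2=ray(W,*A(618,352),123);print("\ndogs",d1.round(1),d2.round(1),((d1+d2)/2).round(1),np.linalg.norm(d2-d1),np.degrees(np.arctan2(*(d2-d1)[[1,0]])))
zt=116+tc[2]-85.2
P=np.array([ray(W,*B(*p),zt) for p in [(115,339),(365,339),(360,543),(120,540)]]);m=P.mean(0)
tx=np.array([np.cos(psi),np.sin(psi)]);ty=np.array([np.sin(psi),-np.cos(psi)])
print("hub",m.round(1),"size",[np.linalg.norm(P[i]-P[i-1]).round(1) for i in range(4)],"rel tcp tool",(m[:2]-tc[:2])@tx,(m[:2]-tc[:2])@ty)
for i,j in((0,1),(3,2)):d=P[j]-P[i];print(np.degrees(np.arctan2(d[1],d[0])))
F=[ray(W,*B(*p),zt-44) for p in [(44,211),(436,211),(240,42)]];d=F[1]-F[0];print("slot",np.degrees(np.arctan2(d[1],d[0])),np.round(F,1),np.linalg.norm(d))
f=(F[0]+F[1])/2;rr=lambda X:((X[:2]-tc[:2])@tx,(X[:2]-tc[:2])@ty)
print(rr(F[0]),rr(F[1]),rr(F[2]))
E
```

```text
cam [ 580.9 -217.3  364.6]
bore [ 574.5 -231.6  115. ] disc [ 574.9 -230.1  115. ]
[-12.22   6.11] [12.22 -6.11] [ 6.02 12.06] [ -6.25 -12.52] 
dogs [ 553.  -221.5  123. ] [ 595.9 -241.4  123. ] [ 574.5 -231.4  123. ] 47.27264070191746 -24.907804750439006
hub [ 544.  -291.4  260.6] size [np.float64(27.1), np.float64(26.9), np.float64(27.5), np.float64(27.8)] rel tcp tool 0.8111589023744549 0.5250967084806715
-26.556548923595358
-27.444519536052432
slot -26.5603582846134 [[ 521.1 -272.9  216.6]
 [ 572.6 -298.7  216.6]
 [ 558.6 -262.4  216.6]] 57.61769915741246
(np.float64(7.070586638220163), np.float64(-28.23965784185827)) (np.float64(7.070226340563989), np.float64(29.378041314427676)) (np.float64(33.30532199613983), np.float64(0.5631349318094621))
```

move_arm([
  [[0.02,0,0,0,0,-1.7],[0.045,0,0,0,0,-1.7],[0.06,0.0002,0,0,0,-1.7],[0.068,0.0002,0,0,0,-1.7],[0.068,0.0002,0.01,0,0,-1.7],[0.068,0.0002,0.02,0,0,-1.7],[0.068,0.0002,0.03,0,0,-1.7],[0.068,0.0002,0.03,0,0,-1.7],[0.068,0.0002,0.03,0,0,-1.7],[0.068,0.0002,0.03,0,0,-1.7]],
])

```text
time: 7.45
tool_pos: [573.7, -232.9, 200.2]
tcp_rot: [180.0, 0.0, 65.1]
ft_force: [0.2, -0.8, -4.5]
finger_gap: 27.6
```

```bash
python3 snap.py 5 side top; python3 - <<'E'
import cv2,numpy as np
f=lambda i,k:cv2.resize(i,None,fx=k,fy=k,interpolation=cv2.INTER_CUBIC)
cv2.imwrite("pics/c5.png",f(cv2.imread("pics/side5.png")[220:340,310:450],5.5))
E
```

```text
time 7.55
tool_pos [ 573.94 -232.8   200.54]
tcp_rot [179.93   0.    65.07]
ft_force [-0.04 -0.6  -4.25]
wrist_torque [ 0.05 -0.01  0.02]
finger_gap 27.57
```

View pics/c5.png

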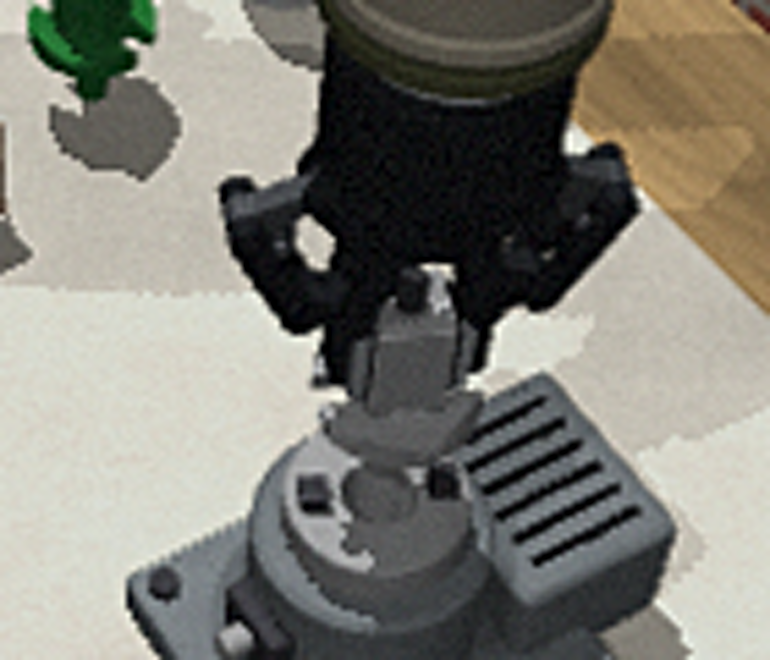

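move_arm([
  [[0.0014,-0.0007,0.0,0,0,0],[0.0014,-0.0007,0.005,0,0,0],[0.0014,-0.0007,0.01,0,0,0],[0.0014,-0.0007,0.015,0,0,0],[0.0014,-0.0007,0.02,0,0,0],[0.0014,-0.0007,0.025,0,0,0],[0.0014,-0.0007,0.03,0,0,0],[0.0014,-0.0007,0.035,0,0,0],[0.0014,-0.0007,0.04,0,0,0],[0.0014,-0.0007,0.043,0,0,0],[0.0014,-0.0007,0.045,0,0,0],[0.0014,-0.0007,0.045,0,0,0],[0.0014,-0.0007,0.045,0,0,0]],
])

```text
time: 8.85
tool_pos: [573.7, -230.9, 155.0]
tcp_rot: [180.0, 0.0, 65.1]
ft_force: [0.6, 0.4, -5.6]
finger_gap: 27.6
```

```bash
python3 snap.py 6 side wrist; python3 - <<'E'
import cv2,numpy as np
f=lambda i,k:cv2.resize(i,None,fx=k,fy=k,interpolation=cv2.INTER_CUBIC)
a=f(cv2.imread("pics/side6.png")[255:345,330:420],4.3);b=f(cv2.imread("pics/wrist6.png")[190:390,220:420],1.935)
cv2.imwrite("pics/c6.png",np.hstack([a,b]))
E
```

```text
time 8.95
tool_pos [ 573.8  -230.9   155.18]
tcp_rot [179.97  -0.    65.09]
ft_force [-0.79 -1.35 -4.36]
wrist_torque [ 0.02  0.01 -0.03]
finger_gap 27.36
```

View pics/c6.png

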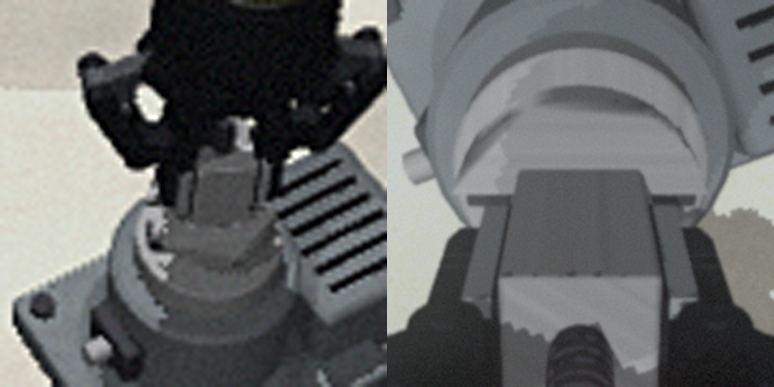

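move_arm([
  [[0,0,0.002,0,0,0],[0,0,0.004,0,0,0],[0,0,0.006,0,0,0],[0,0,0.0075,0,0,0],[0,0,0.008,0,0,0],[0,0,0.0085,0,0,0],[0,0,0.009,0,0,0],[0,0,0.0095,0,0,0],[0,0,0.0095,0,0,0],[0,0,0.0095,0,0,0]],
])

```text
time: 9.95
tool_pos: [573.6, -230.8, 145.3]
tcp_rot: [180.0, 0.0, 65.1]
ft_force: [0.7, 0.6, -5.1]
finger_gap: 27.5
```

move_arm([
  [[0,0,0.0005,0,0,0],[0,0,0.001,0,0,0],[0,0,0.0015,0,0,0],[0,0,0.002,0,0,0],[0,0,0.002,0,0,0],[0,0,0.002,0,0,0]],
])

```text
time: 10.55
tool_pos: [573.6, -230.8, 143.3]
tcp_rot: [-180.0, -0.0, 65.1]
ft_force: [0.7, 0.0, -4.8]
finger_gap: 27.5
```

move_arm([
  [[0,0,0.0005,0,0,0],[0,0,0.001,0,0,0],[0,0,0.0015,0,0,0],[0,0,0.0015,0,0,0],[0,0,0.0015,0,0,0]],
])

```text
time: 11.05
tool_pos: [573.7, -230.8, 142.2]
tcp_rot: [180.0, 0.0, 65.1]
ft_force: [-1.3, 0.7, -0.6]
finger_gap: 27.8
```

move_arm([
  [[0,0,0.0003,0,0,0],[0,0,0.0006,0,0,0],[0,0,0.0006,0,0,0],[0,0,0.0006,0,0,0]],
])

```text
time: 11.45
tool_pos: [573.8, -230.9, 142.2]
tcp_rot: [180.0, 0.0, 65.1]
ft_force: [-3.5, 2.4, 5.5]
finger_gap: 27.6
```

```bash
python3 snap.py 7 side wrist; python3 - <<'E'
import cv2,numpy as np
f=lambda i,k:cv2.resize(i,None,fx=k,fy=k,interpolation=cv2.INTER_CUBIC)
a=f(cv2.imread("pics/side7.png")[265:345,330:410],4.8);b=f(cv2.imread("pics/wrist7.png")[190:390,220:420],1.92)
cv2.imwrite("pics/c7.png",np.hstack([a,b]))
E
```

```text
time 11.55
tool_pos [ 573.76 -230.89  142.16]
tcp_rot [179.96   0.    65.1 ]
ft_force [-4.25  2.41  4.89]
wrist_torque [ 0.43  0.92 -0.01]
finger_gap 27.44
```

View pics/c7.png

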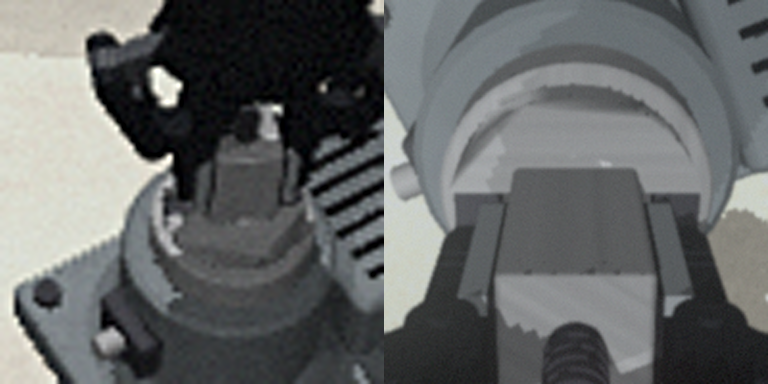

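Contact, with a side force of (-4, +2.4) N, which lies along tool -y. I'll shift by 0.7 mm to centre the shank.

move_arm([
  [[0,-0.0004,0,0,0,0],[0,-0.0007,0,0,0,0],[0,-0.0007,0,0,0,0],[0,-0.0007,0,0,0,0]],
])

```text
time: 11.95
tool_pos: [573.6, -230.8, 142.1]
tcp_rot: [179.9, 0.0, 65.1]
ft_force: [-1.4, 2.0, 6.4]
finger_gap: 27.5
```

```bash
python3 snap.py 8
```

```text
time 11.95
tool_pos [ 573.57 -230.82  142.11]
tcp_rot [179.9    0.    65.09]
ft_force [-1.44  2.01  6.44]
wrist_torque [ 0.26  0.4  -0.01]
finger_gap 27.5
```

move_arm([
  [[0.0002,-0.0003,0.0003,0,0,0],[0.0002,-0.0003,0.0006,0,0,0],[0.0002,-0.0003,0.0006,0,0,0],[0.0002,-0.0003,0.0006,0,0,0]],
])

```text
time: 12.35
tool_pos: [573.6, -230.8, 141.8]
tcp_rot: [179.9, 0.0, 65.1]
ft_force: [-2.2, 0.4, 6.2]
finger_gap: 27.5
```

```bash
python3 snap.py 8
```

```text
time 12.35
tool_pos [ 573.55 -230.77  141.76]
tcp_rot [1.7986e+02 2.0000e-02 6.5090e+01]
ft_force [-2.15  0.4   6.19]
wrist_torque [ 0.06  0.36 -0.02]
finger_gap 27.54
```

move_arm([
  [[-0.0001,-0.0003,0.0005,0,0,0],[-0.0001,-0.0003,0.001,0,0,0],[-0.0001,-0.0003,0.001,0,0,0],[-0.0001,-0.0003,0.001,0,0,0]],
])

```text
time: 12.75
tool_pos: [573.5, -230.8, 140.9]
tcp_rot: [179.8, 0.0, 65.1]
ft_force: [-1.2, 0.5, 7.2]
finger_gap: 27.5
```

```bash
python3 snap.py 8
```

```text
time 12.75
tool_pos [ 573.51 -230.77  140.91]
tcp_rot [1.7982e+02 1.0000e-02 6.5090e+01]
ft_force [-1.17  0.49  7.22]
wrist_torque [ 0.05  0.22 -0.05]
finger_gap 27.5
```

move_arm([
  [[-0.0001,-0.0002,0.0005,0,0,0],[-0.0001,-0.0002,0.001,0,0,0],[-0.0001,-0.0002,0.0015,0,0,0],[-0.0001,-0.0002,0.0015,0,0,0],[-0.0001,-0.0002,0.0015,0,0,0]],
])

```text
time: 13.25
tool_pos: [573.4, -230.8, 139.5]
tcp_rot: [179.8, 0.0, 65.1]
ft_force: [-0.8, 0.1, 5.9]
finger_gap: 27.4
```

```bash
python3 snap.py 8
```

```text
time 13.25
tool_pos [ 573.44 -230.77  139.49]
tcp_rot [179.8    0.    65.09]
ft_force [-0.82  0.05  5.9 ]
wrist_torque [0.07 0.1  0.03]
finger_gap 27.36
```

move_arm([
  [[0,0,0.0004,0,0,0],[0,0,0.0008,0,0,0],[0,0,0.001,0,0,0],[0,0,0.001,0,0,0],[0,0,0.001,0,0,0]],
])

```text
time: 13.75
tool_pos: [573.4, -230.8, 138.6]
tcp_rot: [179.8, 0.0, 65.1]
ft_force: [-1.6, 0.0, 6.7]
finger_gap: 27.3
```

```bash
python3 snap.py 8
```

```text
time 13.75
tool_pos [ 573.44 -230.79  138.63]
tcp_rot [179.8    0.    65.09]
ft_force [-1.61  0.03  6.74]
wrist_torque [ 0.14  0.16 -0.02]
finger_gap 27.27
```

move_arm([
  [[0,0,0.0002,0,0,0],[0,0,0.0004,0,0,0],[0,0,0.0004,0,0,0]],
])

```text
time: 14.05
tool_pos: [573.5, -230.9, 138.4]
tcp_rot: [179.8, 0.0, 65.1]
ft_force: [-1.4, 0.1, 8.0]
finger_gap: 27.1
```

move_arm([
  [[0,0,0.0002,0,0,0],[0,0,0.0004,0,0,0],[0,0,0.0004,0,0,0]],
])

```text
time: 14.35
tool_pos: [573.5, -230.9, 138.3]
tcp_rot: [179.8, 0.0, 65.1]
ft_force: [-1.8, 0.4, 9.4]
finger_gap: 27.5
```

```bash
python3 snap.py 9 side wrist; python3 - <<'E'
import cv2,numpy as np
f=lambda i,k:cv2.resize(i,None,fx=k,fy=k,interpolation=cv2.INTER_CUBIC)
a=f(cv2.imread("pics/side9.png")[265:345,330:410],4.8);b=f(cv2.imread("pics/wrist9.png")[190:390,220:420],1.92)
cv2.imwrite("pics/c9.png",np.hstack([a,b]))
E
```

```text
time 14.45
tool_pos [ 573.45 -230.83  138.24]
tcp_rot [1.798e+02 1.000e-02 6.509e+01]
ft_force [-1.31  0.99 10.31]
wrist_torque [ 0.25  0.45 -0.02]
finger_gap 27.38
```

View pics/c9.png

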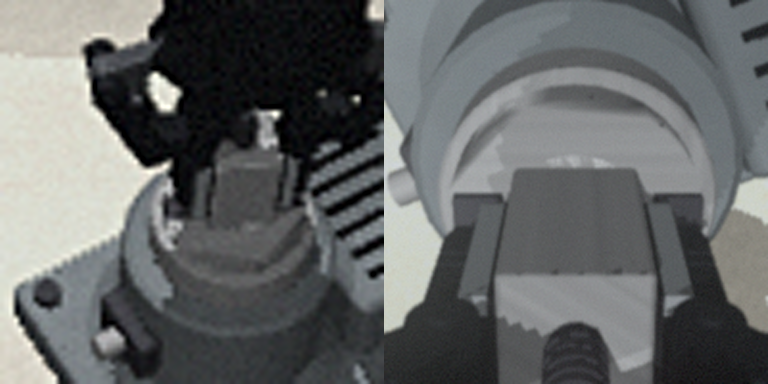

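Force is now rising without travel at TCP 138.2 (138.2 was predicted for home), and both dogs show inside the slots. I'll press a little more to confirm.

move_arm([
  [[0,0,0.0003,0,0,0],[0,0,0.0006,0,0,0],[0,0,0.0006,0,0,0],[0,0,0.0006,0,0,0]],
])

```text
time: 14.85
tool_pos: [573.5, -230.9, 138.2]
tcp_rot: [179.8, 0.0, 65.1]
ft_force: [-3.9, 1.4, 13.9]
finger_gap: 27.4
```

move_arm([
  [[0,0,0.0003,0,0,0],[0,0,0.0006,0,0,0],[0,0,0.0006,0,0,0],[0,0,0.0006,0,0,0]],
])

```text
time: 15.25
tool_pos: [573.5, -230.9, 138.2]
tcp_rot: [179.8, 0.0, 65.1]
ft_force: [-6.5, 2.5, 16.6]
finger_gap: 27.1
```

move_arm([
  [[0,0,-0.0008,0,0,0],[0,0,-0.0016,0,0,0],[0,0,-0.0016,0,0,0]],
])

```text
time: 15.55
tool_pos: [573.5, -230.8, 138.3]
tcp_rot: [179.8, 0.0, 65.1]
ft_force: [-0.5, -0.2, 7.9]
finger_gap: 27.6
```

move_arm([
  [[0,0,0,0,0,0],[0,0,0,0,0,0],[0,0,0,0,0,0],[0,0,0,0,0,0],[0,0,0,0,0,0],[0,0,0,0,0,0],[0,0,0,0,0,0],[0,0,0,0,0,0],[0,0,0,0,0,0],[0,0,0,0,0,0]],
], grip=1)

```text
time: 16.55
tool_pos: [572.2, -230.2, 136.7]
tcp_rot: [180.0, 0.0, 65.1]
ft_force: [0.1, 0.2, -0.4]
finger_gap: 85.8
```

move_arm([
  [[0,0,-0.01,0,0,0],[0,0,-0.03,0,0,0],[0,0,-0.05,0,0,0],[0,0,-0.08,0,0,0],[0,0,-0.11,0,0,0],[-0.02,0,-0.13,0,0,0],[-0.05,0,-0.14,0,0,0],[-0.08,0,-0.14,0,0,0],[-0.08,0,-0.14,0,0,0],[-0.08,0,-0.14,0,0,0]],
])

```text
time: 17.55
tool_pos: [538.4, -303.2, 277.3]
tcp_rot: [180.0, -0.0, 65.0]
ft_force: [-0.1, -0.1, 0.6]
finger_gap: 85.4
```

```bash
python3 snap.py 10 side wrist top; python3 - <<'E'
import cv2,numpy as np
f=lambda i,k:cv2.resize(i,None,fx=k,fy=k,interpolation=cv2.INTER_CUBIC)
a=f(cv2.imread("pics/side10.png")[265:345,330:410],4.8);b=f(cv2.imread("pics/wrist10.png")[40:240,230:430],1.92)
cv2.imwrite("pics/c10.png",np.hstack([a,b]))
E
```

```text
time 17.7
tool_pos [ 538.86 -301.86  276.7 ]
tcp_rot [-1.7999e+02 -2.0000e-02  6.5140e+01]
ft_force [-0.41  0.15 -0.02]
wrist_torque [-0.05 -0.01 -0.03]
finger_gap 85.12
```

View pics/c10.png

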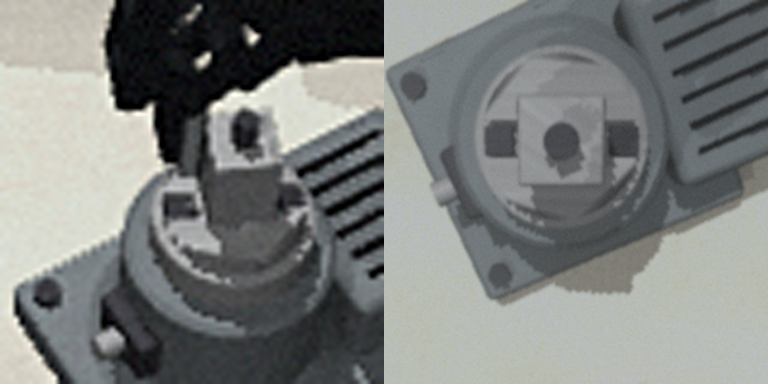

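View pics/wrist10.png

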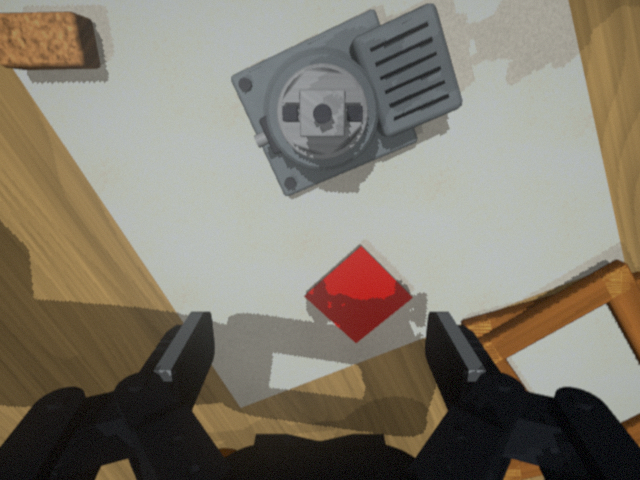

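The arbor stands free with both dogs inside its slots: the dark blocks either side of the hub, at about (290,112) and (354,112). I'll check its height numerically and look for any shift of the bystanders.

```bash
python3 - <<'E'
from h import *
import cv2
S=pickle.load(open("side10.pkl","rb"));W=pickle.load(open("wrist10.pkl","rb"));T=pickle.load(open("top10.pkl","rb"))
c=np.array([574.2,-231,169]);
for n,s in(("side",S),("wrist",W),("top",T)):
  a=np.radians(-25)
  im=s["color"][:,:,::-1].copy()
  for z in (169,):
    P=[proj(s,c+[14*(i*np.cos(a)-j*np.sin(a)),14*(i*np.sin(a)+j*np.cos(a)),0]) for i,j in((1,1),(-1,1),(-1,-1),(1,-1))]
  Q=[proj(s,[c[0]+30*np.cos(t),c[1]+30*np.sin(t),125]) for t in np.linspace(0,6.28,40)]
  m=proj(s,c).astype(int);x,y=m[0]-40,max(m[1]-40,0)
  k=cv2.resize(im[y:y+80,x:x+80],None,fx=5,fy=5,interpolation=cv2.INTER_CUBIC)
  for L in(P,Q): cv2.polylines(k,[((np.array(L)-[x,y]+.5)*5).astype(int)],True,(0,0,255),1)
  cv2.imwrite(f"pics/v_{n}.png",k)
cv2.imwrite("pics/v.png",np.hstack([cv2.imread("pics/v_side.png"),cv2.imread("pics/v_wrist.png")]))
d=cv2.absdiff(cv2.imread("pics/top0.png"),cv2.imread("pics/top10.png"))
cv2.imwrite("pics/d.png",cv2.convertScaleAbs(d,alpha=3))
E
```

```text
(no output)
```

View pics/v.png

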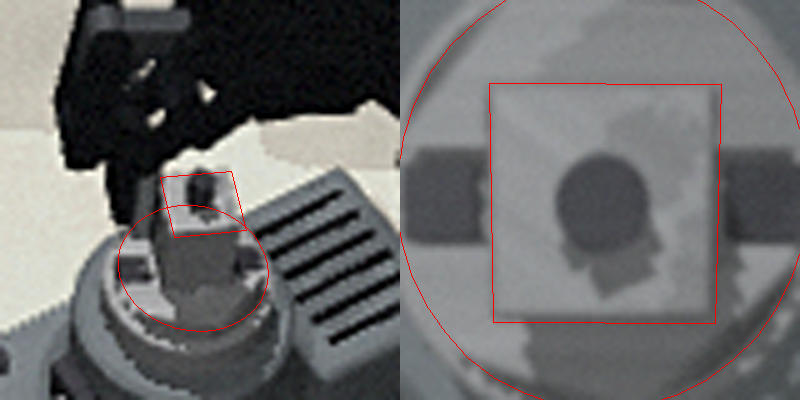

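View pics/d.png

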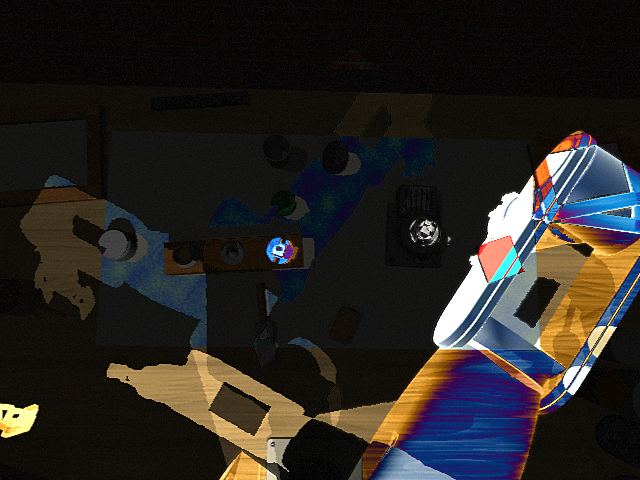

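```bash
python3 -c "
from bench import hand_in
print(hand_in())"
```

```text
the job is handed in; nothing more can be done
None
```

The slotted arbor is in the spindle, pressed home and released, and I handed the job in at about 18 s. The hand-in gave no verdict, so what follows is my own checks.

**How it went**
- **Pick-up:** I gripped the arbor by its square hub, lifted it clear of the rack and carried it to the spindle.
- **Alignment:** I measured the dog line with the wrist camera at about -25° and turned the slots to match. They dropped over the dogs on the first try, so I never had to turn the arbor on the dogs to find them.
- **Seating:** The shank met the plunger about 4 mm above home, with some side force, so I shifted the arm slightly to centre it. It then went down smoothly at about 6–7 N on the wrist sensor, roughly 12 N with the arbor's weight.
- **Hard stop:** It stopped at tool height 138.2 mm, exactly where I had predicted for home. The stop held up to 16.6 N on the wrist sensor, far below the 80 N limit.

**Last checks**
- **Position:** The wrist view shows both dogs inside the slots. A projected outline of the seated arbor fits to about 1 mm there, and more roughly in the side view, where the arm partly blocks the background.
- **Gripper:** It is open and clear of everything, with wrist force near 0.
- **Bystanders:** Comparing the top pictures from before and after shows only the arbor, the arm and shadows changed. The arm hides part of that view, including the leaf book, but the last wrist picture shows the book lying flat and apparently undisturbed.

No check failed. The only mismatch was in the early camera estimates of the bore and the dog line, which differed by 1–2 mm and about 2°. I used the wrist camera's values.

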